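# Lock the swap-card board and hold a clip open over its edge

## Task

Lock the display board upright in its stand: press the stand's sprung lever down until its catch holds it down by itself. Then take the wide spring clip off the wall of the card tray and hold it squeezed wide open astride the middle of the board's top edge, square to the board, with the edge well inside the jaws but the clip not touching the board, so that I can slip cards in; leave the narrow clip and the other things alone. Finish like that, still holding the clip open in the gripper.

Things in the scene. Friction and masses are not known exactly. Their poses are not given: they have to be found in the camera images.
- board_stand: Plywood stand for the display board, fixed, to the left or right of the tray; base 167 mm deep (own x), 130 mm wide (own y), 12 mm thick. Origin: on the counter, under the foot of the upright plywood fence (116 mm wide, top at z 75 mm) that the board's back rests on when locked. Own +x points away from the lever (roughly away from the robot), +y along the board's width.
- lever (a joint): Hinge of the clamp lever: 0 raised (sprung up), about 0.46 rad locked. Its pin runs along the stand's y, at stand x -16 mm, 46 mm above the counter. An over-centre spring strut resists with about 3 N at the pad until 0.30 rad; past that it snaps the lever the rest of the way and holds it down by itself, a rubber bar on it pushing the board upright against the fence.
- lever_pad (a point): Centre of the top face of the lever's black thumb pad, 34 mm (x) by 32 mm (y), moving with the lever. Raised it is about 69 mm above the counter, tipped 0.45 rad; locked it is level, 27 mm above the counter and 107 mm in front of the fence; press straight down.
- board: Grey display board, 5 mm thick, 140 mm wide, 150 mm tall, loose; its foot stands in the stand's groove 6 mm above the counter. Until it is locked it leans back about 0.085 rad. Origin: lower edge, middle, on the back face. Own z up the board, y along its width, +x out of its back.
- board_top (a point): Middle of the board's top edge, mid-thickness (about 156 mm above the counter once locked). Axes as the board's: x across its 5 mm thickness, y along the edge, z up.
- card_tray: Open plywood tray of filed cards, fixed, 120 mm (own x) by 210 mm (own y), walls 5 mm thick and 55 mm high. Origin under its centre. The two clips sit on its front wall (own -x side, nearest the robot), one on each half; which half is not known beforehand.
- wide_clip: The wide clip: sheet-steel spring clip, jaws 60 mm wide (the other clip's 34 mm), 60 g, jaws down, handles up. Origin on the hinge pin, at the start 67 mm above the counter. Own x across it from handle to handle, y along the pin (along the tray's wall), z up. Its jaw lips lie 30 (open) to 33 mm (biting) below the pin and straddle the tray wall by about 20 mm.
- wide_clip_handles (a point): Where to pinch the wide clip, along its x: midway between its two sprung handles, 24 mm above the pin. They are 30 mm wide (y), reach 37 mm above the pin, and are about 42 mm apart over their outsides at the start, 18 mm when squeezed to the stop, their faces then parallel. About 10 N opens it fully; a firmer grip does no harm. Axes as the clip's.
- wide_clip_mouth (a point): Mid-point between the jaw lips of the wide clip, 30 mm below the hinge pin. An edge can enter up to 25 mm above this point before it meets the hinge barrel. Axes as the clip's.
- wide_clip_near (a joint): How far each jaw of the wide clip has swung open (both swing alike): -0.09 shut, 0 biting a 5 mm thickness, 0.33 rad fully open, with the lips 26 mm apart. Springs shut.
- narrow_clip_handles (a point): The narrow clip, of the same make with 34 mm wide jaws, on the other half of the tray's front wall: point midway between its handles, 24 mm above its pin. Leave it there.
- bell: Bystander, leave alone: domed counter bell, 83 mm across, 59 mm tall, in front of the plywood chest (room furniture, at the right), whose open lid rises about 0.28 m above the counter: cross over that higher up. Origin: centre of its underside.
- cards: Bystander, leave alone: flat stack of cards, 80 x 111 x 11 mm. Origin: centre of its underside.
- tape_a: Bystander, leave alone: roll of paper tape lying flat, 46 mm across, 15 mm high. Origin: centre of its underside.
- tape_b: Bystander, leave alone: second roll of paper tape lying flat, 46 mm across, 15 mm high. Origin: centre of its underside.
- glue: Bystander, leave alone: glue stick standing, 26 mm across, 94 mm tall. Origin: centre of its underside.
- sticky: Bystander, leave alone: block of sticky notes, 61 x 61 x 38 mm. Origin: centre of its underside.
- ink: Bystander, leave alone: round ink-pad tin, 70 mm across, 18 mm high. Origin: centre of its underside.
There are look-alikes about, which are no part of the job. Leave any pink look-alike of the wide_clip alone.

How it is judged:
By the outcome, as a careful person would: the job done as asked, in the order asked, and still so for the second after the job is handed in, while the arm keeps its last pose, push and grip.
It also fails if it takes over 59 s, if anything falls off the work surface, if the arm or the gripper's body presses on something with over 40 N, if the wrist force passes 120 N, or if a joint passes its speed limit or range.

## Robot

A 6-joint arm with a two-finger parallel gripper is mounted at the origin on a cart in front of the work surface, level with it; the furniture and walls round the work are solid. World frame = base frame: x ahead of the robot, y to its left, z up, the work surface at z = 0. Lengths are in mm, angles in rad, forces in N, time in s.
With the tool pointing down it reaches from about 350 to 775 mm from the base axis. Payload 7.3 kg.
Tool frame: the origin (TCP) lies on the front face of the gripper's body, between the roots of the fingers; the fingertips stand 66 mm ahead of it and the grasp point (between the pads) lies 47 mm ahead of it (bot.tip_extent is the distance from the TCP to the fingertips, in mm); z points along the fingers, y is the line along which they close (so a half turn about z gives the same grasp; the last joint's range is limited). The gripper opens to 92 mm and grips with 3 to 60 N. Pads are 19 mm wide; open, the fingers measure 130 mm over their backs; the gripper's body (75 mm by 190 mm) begins 47 mm behind the grasp point.
Start: joints at [-0.146, 0.342, 1.524, -0, 1.275, -0.146], TCP at [525.013, 0.02, 292.241] pointing down, gripper open.
Joint ranges: [-2.53, 2.53], [-0.77, 2.02], [0.04, 2.7], [-1, 4.14], [0.28, 2.66], [-3.11, 3.11]. Speed limits (rad/s): [2.57, 2.57, 3.14, 3.14, 3.14, 3.14].

## Interface

Orientations are given as [roll, pitch, yaw] about the fixed x, y, z axes, in that order (R = Rz(yaw) Ry(pitch) Rx(roll)).
In Python, from plant import readout, viewer, order, bot gives the robot as it stands.
- The arm moves only by the shell command python3 -m creep 'ROWS'. ROWS is text: rows parted by semicolons, each of 7 numbers parted by spaces: the shift along the world's x, y, z in m, then the turn, a rotation vector about the world's x, y, z in rad, then the opening in per cent of the stroke, from 0 (shut) to 100 (fully open). A call has 1 to 8 rows; each row shifts and turns the commanded pose from where the row before left it; what a row does not reach is not made up. A row lasts 1/12 s, in which the tool goes at most 41.7 mm and 7.16 degrees, less where a joint would pass 70% of its speed; a pose out of reach is approached as far as the arm can. A call is refused whole if a number of a shift passes 0.0417 or a number of a turn 0.125, either way. A call with a gripper value outside its range is refused whole. The fingers move at their own pace and stop on an object; the grip force is fixed at half the most. Time passes only in rows, so rows that do not move let the fingers close. It gives the time, the measured TCP pose, the force, the opening and the grip force at its end, in the units of the state.
- readout.get_obs(): the state, without advancing time (a new reading comes with each control period).
- viewer.capture(name): name is "scene" or "side" or "wrist"; returns the picture (384x512x3 uint8, red, green, blue); there is no depth.
- viewer.camera_info(name): a dict with "fx", "fy", "cx", "cy" (pixels), "D" ([k1, k2, p1, p2, k3] as OpenCV has them; the pictures are not rectified), "origin" and "rotation" of the camera in the world. Camera axes: x right, y up, looking along -z (the intrinsics and any distortion apply to the point x, -y, -z); pixel columns grow to the right and rows downward; lengths in mm; the calibration is good to about 2 mm. A picture is of the moment at which its call begins: read the wrist's pose just before it. camera_info takes no time and is no camera call; for the wrist camera it gives the pose at the moment of the call.
- order.close_job(): hands the job in; it is judged then, once.
The state is a dict: "time": time; "joint_positions": joint angles; "dq": joint speeds; "tau": joint torques, N m; "tool_pos": TCP position; "tcp_rot": TCP orientation; "contact_force": force on the tool from outside, world axes, zero at the start; "moment": the same for the moment, N m; "grip_width": finger opening in mm; "finger_force": force on a finger pad.
Only numpy, scipy, OpenCV 4.12 (cv2) and the standard library are available. Lean on these libraries where they do the work, as an engineer would, in place of code of your own. Each camera call takes 0.05 s, during which the arm holds its last target. There are 200 camera calls.

## Working session

There is one attempt and no reset: what is moved stays moved. The work goes in short steps, Python scripts to look and compute and a shell command to move; the robot and the scene stay as the last step left them, time stands still between calls to the robot, and variables do not carry over. Pictures are saved under pics/ and viewed, at most 10 in all, crops included, and the job is handed in when it is done.

```bash
mkdir -p pics; cat > h.py <<'E'
import numpy as np, cv2, json
from plant import readout, viewer, order, bot
def snap(n,f):
    ci=viewer.camera_info(n); im=viewer.capture(n)
    cv2.imwrite(f'pics/{f}.png',im[:,:,::-1]); 
    json.dump({k:np.asarray(v).tolist() for k,v in ci.items()},open(f'pics/{f}.json','w'))
    return im
def ray(f,p):
    c=json.load(open(f'pics/{f}.json')); K=np.array([[c['fx'],0,c['cx']],[0,c['fy'],c['cy']],[0,0,1.]])
    u=cv2.undistortPoints(np.array([[p]],float),K,np.array(c['D']))[0,0]
    d=np.array(c['rotation'])@np.array([u[0],-u[1],-1]); return np.array(c['origin']),d/np.linalg.norm(d)
def onz(f,p,z):
    o,d=ray(f,p); return (o+d*(z-o[2])/d[2]).round(1)
def tri(*fp):
    A=np.zeros((3,3));b=np.zeros(3)
    for f,p in fp:
        o,d=ray(f,p);M=np.eye(3)-np.outer(d,d);A+=M;b+=M@o
    x=np.linalg.solve(A,b); res=[round(float(np.linalg.norm((np.eye(3)-np.outer(d,d))@(x-o))),1) for o,d in [ray(f,p) for f,p in fp]]
    return x.round(1),res
def proj(f,X):
    c=json.load(open(f'pics/{f}.json')); R=np.array(c['rotation']).T; q=R@(np.array(X,float)-np.array(c['origin']))
    K=np.array([[c['fx'],0,c['cx']],[0,c['fy'],c['cy']],[0,0,1.]])
    return cv2.projectPoints(np.array([[q[0],-q[1],-q[2]]]),np.zeros(3),np.zeros(3),K,np.array(c['D']))[0][0,0].round(1)
def crop(f,x0,y0,x1,y1,s,g):
    im=cv2.imread(f'pics/{f}.png')[y0:y1,x0:x1]; cv2.imwrite(f'pics/{g}.png',cv2.resize(im,None,fx=s,fy=s,interpolation=cv2.INTER_CUBIC))
E
python3 - <<'E'
from h import *
a=snap('scene','scene0');b=snap('side','side0');w=snap('wrist','wrist0')
for f in('scene0','side0','wrist0'):
    c=json.load(open(f'pics/{f}.json'));print(f,np.round(c['origin']),np.round(c['rotation'],2).tolist(),c['fx'])
m=np.vstack([np.hstack([a,b]),np.hstack([w,w*0])])[:,:,::-1]
cv2.imwrite('pics/all.png',cv2.resize(m,(800,600),interpolation=cv2.INTER_AREA))
print(readout.get_obs())
E
```

```text
scene0 [ -49. -375. 1059.] [0.71, 0.02, -0.81] 495.58932401760137
side0 [ 274. -727.  553.] [1.13, -0.01, -0.25] 402.6121759091894
wrist0 [526.  65. 385.] [-0.25, 0.0, 0.0] 275.0363590240781
{'time': 0.15, 'joint_positions': array([-1.46021946e-01,  3.42552158e-01,  1.52474785e+00, -3.48270996e-06,
        1.27534870e+00, -1.46010232e-01]), 'dq': array([-0.00105734, -0.00014607, -0.00303089, -0.00098862,  0.00036801,
        0.00063278]), 'tau': array([ 7.52666965e-04, -4.31470585e+01, -2.44352603e+01,  7.18239485e-02,
        5.38185902e-02, -1.32920518e-04]), 'tool_pos': array([5.24802025e+02, 3.90022194e-02, 2.91727384e+02]), 'tcp_rot': array([-3.14054735e+00, -1.50352384e-04,  1.57078555e+00]), 'contact_force': array([-0.75651046, -0.31683972, -0.35773987]), 'moment': array([-0.0497212 , -0.0276406 , -0.03058713]), 'finger_force': 0.0, 'grip_width': 91.74056034574632}
```

View pics/all.png

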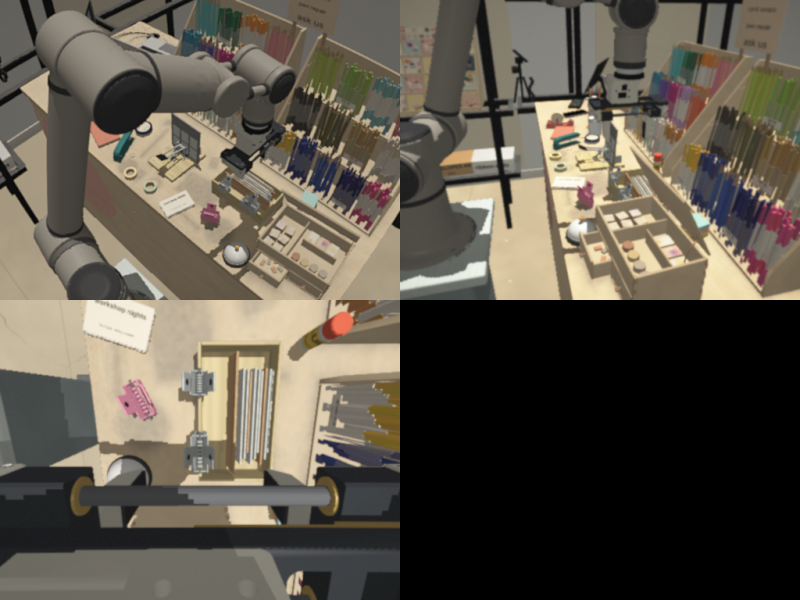

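```bash
sed -i "1a from scipy.spatial.transform import Rotation as Ro" h.py
sed -i "s/np.array(c\['rotation'\])@/Ro.from_euler('xyz',c['rotation']).as_matrix()@/; s/R=np.array(c\['rotation'\]).T/R=Ro.from_euler('xyz',c['rotation']).as_matrix().T/" h.py
python3 - <<'E'
from h import *
crop('wrist0',130,40,380,240,1.6,'c1');crop('scene0',170,120,370,280,2,'c2');crop('side0',180,120,350,290,2.35,'c3')
r=[cv2.imread(f'pics/c{i}.png') for i in(1,2,3)]
m=np.zeros((600,800,3),np.uint8)
m[:320,:400]=r[0];m[:320,400:]=r[1];m[320:600,:400]=cv2.resize(r[2],(400,400))[:280]
cv2.imwrite('pics/all2.png',m)
print(onz('wrist0',[252,105],70),onz('wrist0',[256,195],70))
E
```

```text
[515.4  84.3  70. ] [519.3 -17.3  70. ]
```

View pics/all2.png

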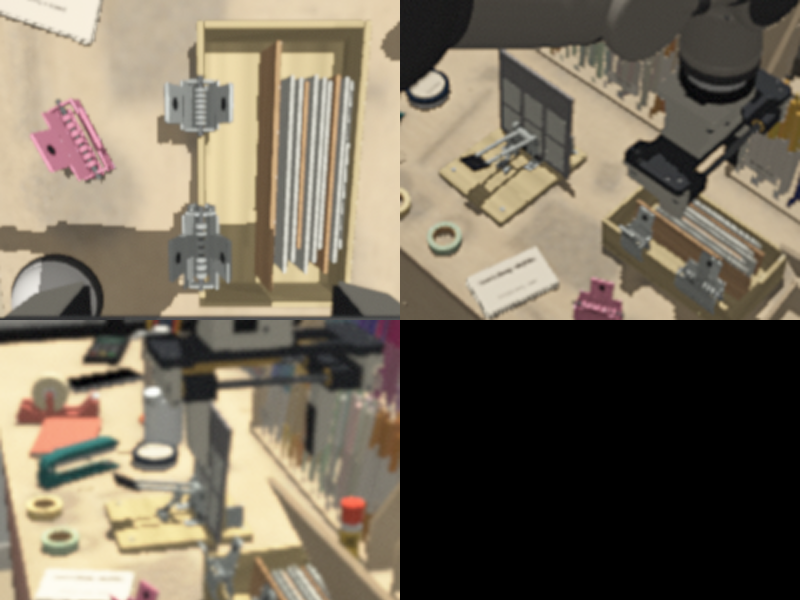

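```bash
python3 - <<'E'
from h import *
s=lambda x,y:('scene0',[170+(x-400)/2,120+y/2]); d=lambda x,y:('side0',[180+x/2.353,120+(y-320)/2.353])
print('pad',tri(s(475,163),d(125,481)), onz(*s(475,163),69))
print('topnear',tri(s(573,88),d(228,430)),onz(*s(573,88),155),'topfar',onz(*s(500,50),155),tri(s(500,50),d(210,405)))
print('wide',tri(('wrist0',[255,195]),s(704,275)),'base corners',[onz(*s(x,y),12) for x,y in((440,175),(500,222),(585,158))])
print('tray wall',onz('wrist0',[130+202/1.6,40+25/1.6],55),onz('wrist0',[130+203/1.6,40+300/1.6],55))
E
```

```text
pad (array([462.3, 313.2,  69.1]), [1.9, 1.9]) [464.6 314.1  69. ]
topnear (array([580. , 251. , 154.6]), [9.9, 9.9]) [591.8 254.5 155. ] topfar [577.9 376.  155. ] (array([593.4, 397.6, 127.5]), [2.9, 2.9])
wide (array([521.6, -18.8,  77.7]), [4.7, 4.7]) base corners [array([446.1, 373.6,  12. ]), array([446.6, 253.6,  12. ]), array([604.8, 247.2,  12. ])]
tray wall [520.  136.8  55. ] [519.9 -64.2  55. ]
```

```bash
python3 -m creep '-0.004 0.02 0 0 0 0.098 0;-0.004 0.02 0 0 0 0.098 0;-0.004 0.02 0 0 0 0.098 0;-0.004 0.02 0 0 0 0.098 0;-0.004 0.02 0 0 0 0.098 0;-0.004 0.02 0 0 0 0.098 0;-0.004 0.02 0 0 0 0.098 0;-0.004 0.02 0 0 0 0.098 0'; python3 -m creep '-0.004 0.02 0 0 0 0.098 0;-0.004 0.02 0 0 0 0.098 0;-0.004 0.02 0 0 0 0.098 0;-0.004 0.02 0 0 0 0.098 0;-0.004 0.02 0 0 0 0.098 0;-0.004 0.02 0 0 0 0.098 0;-0.004 0.02 0 0 0 0.098 0;-0.004 0.014 0 0 0 0.098 0'; python3 - <<'E'
from h import *
snap('wrist','w1'); crop('w1',0,0,512,384,1.5,'w1b'); print(json.load(open('pics/w1.json')))
print(proj('w1',[462,314,69]))
E
```

```text
time: 0.82
tool_pos: [492.6, 161.0, 292.0]
tcp_rot: [-3.141, -0.0, 2.36]
contact_force: [0.1, 0.7, 0.2]
grip_width: 42.8
finger_force: 0.0
time: 1.48
tool_pos: [460.5, 315.5, 291.9]
tcp_rot: [3.141, -0.001, -3.139]
contact_force: [0.6, -0.1, -0.1]
grip_width: 0.3
finger_force: 0.0
{'fx': 275.0363590240781, 'fy': 275.0363590240781, 'cx': 261.60409737244635, 'cy': 192.27181489819458, 'D': [0.013171463374858281, 0.0, 0.0, 0.0, 0.0], 'origin': [396.4911994162332, 315.3083712211237, 385.30354914079555], 'rotation': [-0.2468370294352259, -0.00014200141870901462, 1.574160416755718]}
[260.3 180.5]
```

View pics/w1b.png

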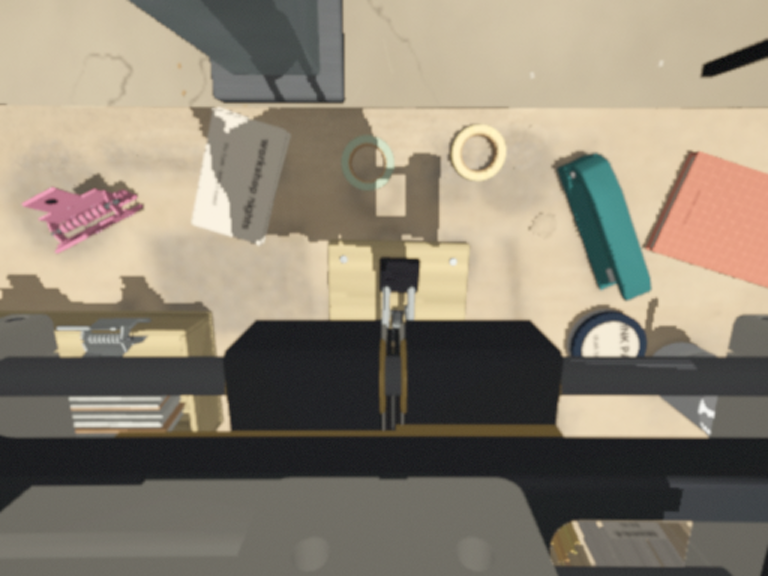

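The wrist view shows the pad at about (267,183) of the full picture and the stand base front edge from (219,162) to (311,162), so the stand's yaw is about 0.

```bash
python3 - <<'E'
from h import *
print(onz('w1',[266.7,182.7],69),onz('w1',[219.5,162],12),onz('w1',[311.5,161.5],12),tri(('w1',[266.7,182.7]),('scene0',[207.5,201.5])),tri(('w1',[266.7,182.7]),('side0',[233,188.5])))
print(onz('w1',[228.5,172.5],12),onz('w1',[302,174],12))
E
```

```text
[464.6 321.6  69. ] [448.2 258.2  12. ] [447.2 383.4  12. ] (array([468. , 321.2,  59.4]), [1.5, 1.5]) (array([463.7, 321.8,  64.2]), [1.9, 1.9])
[462.7 270.1  12. ] [464.4 371.2  12. ]
```

```bash
python3 -m creep '0.003 0.006 -0.03 0 0 0 0;0 0 -0.03 0 0 0 0;0 0 -0.03 0 0 0 0;0 0 -0.03 0 0 0 0;0 0 -0.015 0 0 0 0;0 0 -0.01 0 0 0 0;0 0 0 0 0 0 0'; python3 -m creep '0 0 -0.008 0 0 0 0;0 0 -0.008 0 0 0 0;0 0 -0.008 0 0 0 0;0 0 -0.008 0 0 0 0;0 0 0 0 0 0 0';python3 -m creep '0 0 -0.008 0 0 0 0;0 0 -0.007 0 0 0 0;0 0 -0.005 0 0 0 0;0 0 0 0 0 0 0'
```

```text
time: 2.12
tool_pos: [463.2, 319.3, 145.1]
tcp_rot: [-3.14, -0.004, 3.138]
contact_force: [0.1, -0.4, 0.7]
grip_width: 0.4
finger_force: 0.0
time: 2.53
tool_pos: [463.5, 319.7, 113.9]
tcp_rot: [-3.141, -0.001, 3.139]
contact_force: [0.4, -0.6, 0.9]
grip_width: 0.4
finger_force: 0.2
time: 2.87
tool_pos: [463.4, 319.7, 93.8]
tcp_rot: [-3.141, -0.002, 3.139]
contact_force: [0.4, -0.5, 0.2]
grip_width: 0.4
finger_force: 0.0
```

```bash
python3 -m creep '0 0 0.03 0 0 0 0;0 0 0.04 0 0 0 0;0 0 0.04 0 0 0 0;0 0 0.04 0 0 0 0;0 0 0.04 0 0 0 0;0 0 0 0 0 0 0'; python3 - <<'E'
from h import *
snap('wrist','w2');snap('scene','s2');snap('side','d2'); crop('w2',180,100,380,250,2,'a');crop('s2',170,120,370,270,2,'b');crop('d2',180,120,350,290,2.35,'c')
a,b,c=[cv2.imread(f'pics/{i}.png') for i in 'abc']
m=np.zeros((600,800,3),np.uint8);m[:300,:400]=a;m[:300,400:]=b;m[300:,:399]=c[:300];cv2.imwrite('pics/all3.png',m)
E
```

```text
time: 3.37
tool_pos: [466.3, 321.3, 294.0]
tcp_rot: [3.135, 0.014, 3.139]
contact_force: [1.7, 0.3, 0.4]
grip_width: 0.6
finger_force: 0.0Traceback (most recent call last):
  File "<stdin>", line 4, in <module>
ValueError: could not broadcast input array from shape (300,400,3) into shape (300,399,3)
```

```bash
python3 - <<'E'
from h import *
a,b,c=[cv2.imread(f'pics/{i}.png') for i in 'abc']
m=np.zeros((600,800,3),np.uint8);m[:300,:400]=a;m[:300,400:]=b;m[300:,:400]=c[:300];cv2.imwrite('pics/all3.png',m)
E
```

```text
(no output)
```

View pics/all3.png

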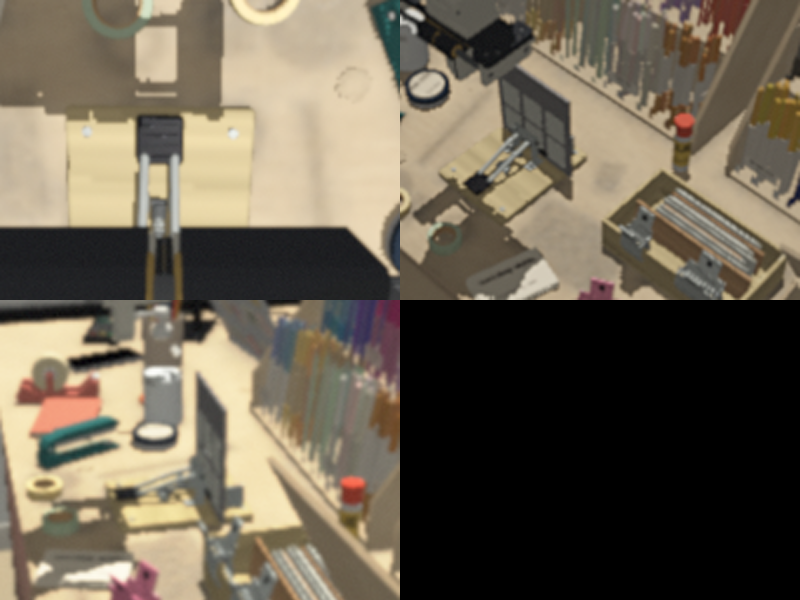

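The lever is down by itself (scene crop (478,184)) and the board is upright. Next, the clip.

```bash
python3 -m creep '0.0035 -0.0212 0 0 0 -0.098 0;0.0035 -0.0212 0 0 0 -0.098 0;0.0035 -0.0212 0 0 0 -0.098 0;0.0035 -0.0212 0 0 0 -0.098 0;0.0035 -0.0212 0 0 0 -0.098 0;0.0035 -0.0212 0 0 0 -0.098 0;0.0035 -0.0212 0 0 0 -0.098 0;0.0035 -0.0212 0 0 0 -0.098 0'; python3 -m creep '0.0035 -0.0212 0 0 0 -0.098 65;0.0035 -0.0212 0 0 0 -0.098 65;0.0035 -0.0212 0 0 0 -0.098 65;0.0035 -0.0212 0 0 0 -0.098 65;0.0035 -0.0212 0 0 0 -0.098 65;0.0035 -0.0212 0 0 0 -0.098 65;0.0035 -0.0212 0 0 0 -0.098 65;0.0035 -0.0212 0 0 0 -0.098 65'; python3 -m creep '0 0 -0.025 0 0 0 65;0 0 -0.025 0 0 0 65;0 0 0 0 0 0 65;0 0 0 0 0 0 65'
python3 - <<'E'
from h import *
snap('wrist','w3');crop('w3',150,60,410,254,3,'w3b'); print(onz('w2',[260,169],27), onz('s2',[221.5,154],156),onz('s2',[256,172.5],156))
E
```

```text
time: 4.18
tool_pos: [491.3, 149.3, 283.2]
tcp_rot: [-3.138, -0.002, 2.35]
contact_force: [0.8, 0.8, -0.6]
grip_width: 0.5
finger_force: 0.0
time: 4.85
tool_pos: [519.4, -20.1, 283.2]
tcp_rot: [-3.138, -0.001, 1.566]
contact_force: [0.1, -0.4, 0.2]
grip_width: 49.3
finger_force: 0.0
time: 5.18
tool_pos: [518.9, -19.0, 233.2]
tcp_rot: [-3.136, -0.001, 1.571]
contact_force: [-0.3, -0.5, 0.8]
grip_width: 59.0
finger_force: 0.0
[465.2 321.1  27. ] [555.9 347.1 156. ] [568.3 234.  156. ]
```

View pics/w3b.png

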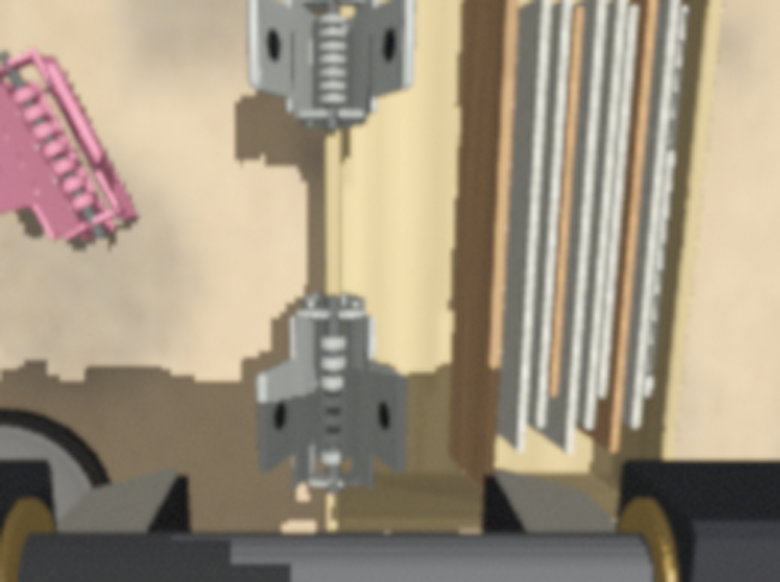

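```bash
python3 - <<'E'
from h import *
q=lambda x,y:[150+x/3,60+y/3]
for x,y,z in((332,416,91),(332,420,100),(332,393,67),(332,393,60),(334,300,55),(334,200,55),(330,300,67),(330,485,67),(472,475,60)): print(x,y,z,onz('w3',q(x,y),z))
print(tri(('w0' if 0 else 'wrist0',[130+200/1.6,40+252/1.6]),('w3',q(332,416))))
print(json.load(open('pics/w3.json'))['origin'])
E
```

```text
332 416 91 [518.7 -18.9  91. ]
332 420 100 [518.7 -17.6 100. ]
332 393 67 [518.5 -17.7  67. ]
332 393 60 [518.4 -19.4  60. ]
334 300 55 [519.   10.9  55. ]
334 200 55 [519.   42.9  55. ]
330 300 67 [517.8  12.4  67. ]
330 485 67 [517.8 -49.3  67. ]
472 475 60 [566.1 -48.2  60. ]
(array([519.4,  -3.4, 139.7]), [2.0, 2.0])
[520.5196577882468, 46.011373835177245, 326.68492905849547]
```

```bash
python3 -m creep '0 0 -0.025 0 0 0 65;0 0 -0.025 0 0 0 65;0 0 -0.02 0 0 0 65;0 0 -0.015 0 0 0 65;0 0 -0.01 0 0 0 65;0 0 0 0 0 0 65;0 0 0 0 0 0 65';python3 -m creep '0 0 0 0 0 0 0;0 0 0 0 0 0 0;0 0 0 0 0 0 0;0 0 0 0 0 0 0;0 0 0 0 0 0 0;0 0 0 0 0 0 0;0 0 0 0 0 0 0;0 0 0 0 0 0 0'
```

```text
time: 5.82
tool_pos: [520.5, -19.1, 141.0]
tcp_rot: [3.141, 0.0, 1.571]
contact_force: [0.1, 0.6, -0.2]
grip_width: 59.7
finger_force: 0.0
time: 6.48
tool_pos: [520.0, -19.2, 140.2]
tcp_rot: [-3.142, -0.0, 1.571]
contact_force: [0.4, -0.2, -0.3]
grip_width: 18.2
finger_force: 29.7
```

```bash
python3 -m creep '0 0 0.01 0 0 0 0;0 0 0.02 0 0 0 0;0 0 0.03 0 0 0 0;0 0 0.03 0 0 0 0;0 0 0.03 0 0 0 0;0 0 0.03 0 0 0 0;0 0 0 0 0 0 0';python3 -m creep '0.006 0.033 0 0 0 0 0;0.006 0.033 0 0 0 0 0;0.006 0.033 0 0 0 0 0;0.006 0.033 0 0 0 0 0;0.006 0.033 0 0 0 0 0;0.006 0.033 0 0 0 0 0;0.006 0.033 0 0 0 0 0;0.006 0.033 0 0 0 0 0'; python3 -m creep '0 0 0 0 0 0 0;0 0 0 0 0 0 0'
python3 - <<'E'
from h import *
snap('wrist','w4');snap('side','d4');crop('w4',100,0,420,300,2,'w4b');c=cv2.imread('pics/w4b.png');crop('d4',160,60,360,260,1.6,'a');a=cv2.imread('pics/a.png')
a=cv2.imread('pics/d4.png')[100:300,200:360]
m=np.zeros((600,800,3),np.uint8);m[:,:640]=c;m[:200,640:]=a;cv2.imwrite('pics/w4c.png',m);print(json.load(open('pics/w4.json'))['origin'])
E
```

```text
time: 7.07
tool_pos: [522.0, -19.4, 297.2]
tcp_rot: [3.13, 0.002, 1.571]
contact_force: [0.3, 0.7, -0.9]
grip_width: 18.4
finger_force: 29.7
time: 7.73
tool_pos: [567.8, 246.5, 290.5]
tcp_rot: [3.142, 0.0, 1.571]
contact_force: [0.6, -0.8, -0.0]
grip_width: 18.5
finger_force: 29.7
time: 7.9
tool_pos: [567.6, 246.4, 289.8]
tcp_rot: [-3.141, 0.0, 1.574]
contact_force: [-0.4, -0.0, -0.2]
grip_width: 18.0
finger_force: 29.8
[568.5524480936643, 311.5618241194609, 383.2309946646595]
```

View pics/w4c.png

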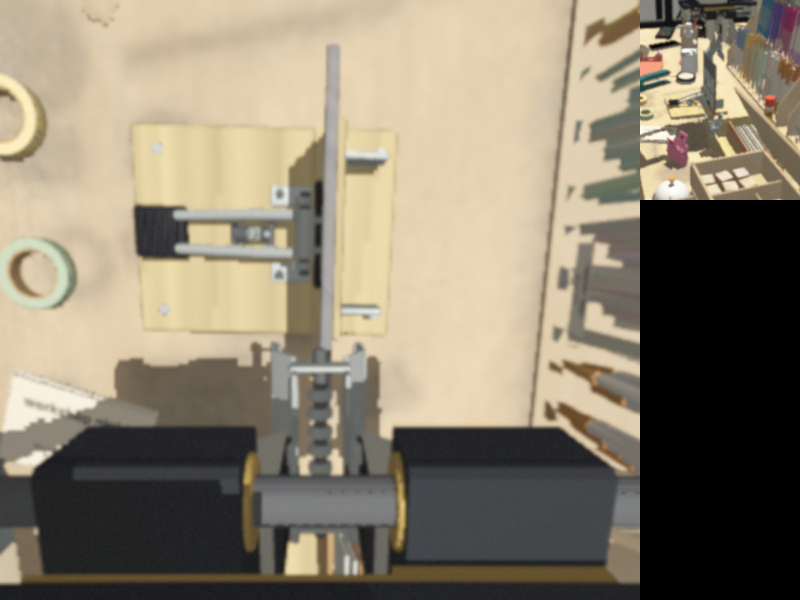

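The clip is held open over the near end of the board. The board's top edge runs from (333,46) to (325,345) in the crop; the lever is down.

```bash
python3 - <<'E'
from h import *
q=lambda x,y:[100+x/2,y/2]
for n,x,y,z in(('far',333,46,156),('lo',328,250,156),('lo2',326,330,156),('mid',331,150,156),('base fl',133,125,12),('base fr',145,328,12),('base bl',396,131,12),('base br',386,333,12),('pad',161,231,27),('clip end L',277,350,185),('clip end R',357,350,185),('barrel',321,355,192),('barrel2',320,470,192),('fence post',368,155,75),('post',362,311,75)): print(n,onz('w4',q(x,y),z))
E
```

```text
far [572.  382.6 156. ]
lo [570.6 310.  156. ]
lo2 [570.  277.7 156. ]
mid [571.5 347.2 156. ]
base fl [450.7 383.5  12. ]
base fr [448.2 257.1  12. ]
base bl [613.8 380.8  12. ]
base br [611.6 254.3  12. ]
pad [467.7 320.1  27. ]
clip end L [551.9 274.6 185. ]
clip end R [581.1 274.7 185. ]
barrel [568.  274.2 192. ]
barrel2 [567.7 230.5 192. ]
fence post [591.9 357.5  75. ]
post [590.5 276.4  75. ]
```

```bash
python3 -m creep '0 -0.02 0 0 0 -0.009 0;0 -0.02 0 0 0 -0.009 0;0 -0.018 0 0 0 0 0;0 0 0 0 0 0 0;0 0 0 0 0 0 0'
python3 - <<'E'
from h import *
snap('wrist','w5');snap('scene','s5');crop('w5',160,0,360,240,2,'a');crop('s5',200,120,300,220,4,'b')
m=np.zeros((480,800,3),np.uint8);m[:,:400]=cv2.imread('pics/a.png');m[:400,400:]=cv2.imread('pics/b.png');cv2.imwrite('pics/w5c.png',m)
E
```

```text
time: 8.42
tool_pos: [568.1, 184.9, 290.7]
tcp_rot: [3.141, -0.0, 1.549]
contact_force: [0.6, 0.6, -0.3]
grip_width: 17.8
finger_force: 29.8
```

View pics/w5c.png

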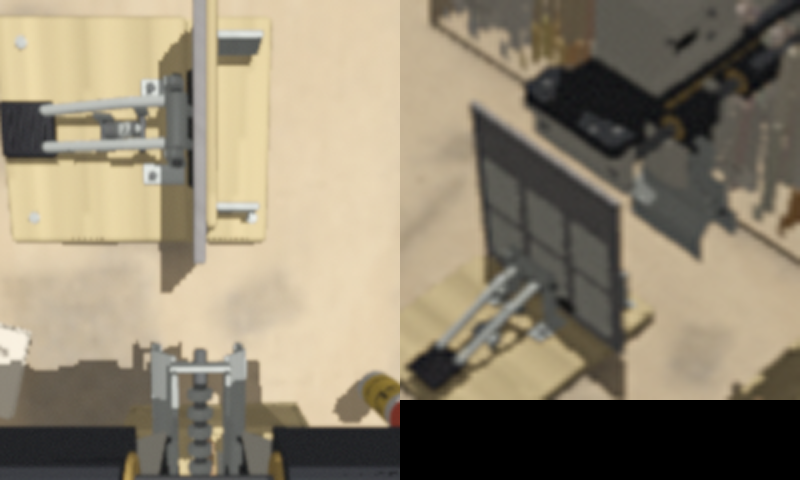

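The wrist crop shows the board's near top end at (199,263). The scene crop shows its top corners at (474,105) and (619,208).

```bash
python3 - <<'E'
from h import *
N=[('w5',[259.5,131.5]),('s5',[254.75,172])];F=[('w4',[266.5,23]),('s5',[218.5,146.25])]
print(tri(*N),tri(*F),onz(*N[0],156),onz(*F[0],156),onz(*N[1],156),onz(*F[1],156))
q=lambda x,y:[160+x/2,y/2]
for n,x,y,z in(('top',199.5,200,156),('top',201,100,156),('L',158,350,187),('R',239,350,187),('barrel',200.5,355,217),('barrel2',200.5,460,217)):print(n,onz('w5',q(x,y),z))
print(readout.get_obs()['tool_pos'],json.load(open('pics/w5.json'))['origin'])
E
```

```text
(array([570.1, 242.3, 150.5]), [1.5, 1.5]) (array([573.8, 381.9, 150.4]), [2.8, 2.8]) [569.1 243.5 156. ] [572.  382.6 156. ] [567.4 237.5 156. ] [571.1 374.6 156. ]
top [569.8 267.7 156. ]
top [571.2 303.4 156. ]
L [553.7 213.8 187. ]
R [583.1 213.2 187. ]
barrel [569.3 217.5 217. ]
barrel2 [568.5 182.8 217. ]
[568.02021776 186.47800735 290.56809293] [570.5564932153707, 250.04329561099553, 384.14938861402106]
```

```bash
python3 -m creep '0.002 0.02 0 0 0 0 0;0 0.025 0 0 0 0 0;0 0.025 0 0 0 0 0;0 0.025 0 0 0 0 0;0 0.02 0 0 0 0 0;0 0.012 0 0 0 0 0;0 0 0 0 0 0 0;0 0 0 0 0 0 0'; python3 -m creep '0 0 0 0 0 0 0'
python3 - <<'E'
from h import *
snap('wrist','w6');snap('side','d6');crop('w6',190,120,340,260,3,'a');crop('d6',210,100,310,200,3.5,'b')
m=np.zeros((420,800,3),np.uint8);m[:,:450]=cv2.imread('pics/a.png');m[:350,450:]=cv2.imread('pics/b.png');cv2.imwrite('pics/w6c.png',m)
E
```

```text
time: 9.18
tool_pos: [569.8, 314.1, 289.9]
tcp_rot: [-3.141, 0.001, 1.554]
contact_force: [-0.0, 0.2, -0.5]
grip_width: 18.2
finger_force: 29.8
time: 9.27
tool_pos: [570.1, 313.0, 290.1]
tcp_rot: [-3.141, 0.001, 1.552]
contact_force: [-0.7, -0.6, -0.2]
grip_width: 18.2
finger_force: 29.8
```

View pics/w6c.png

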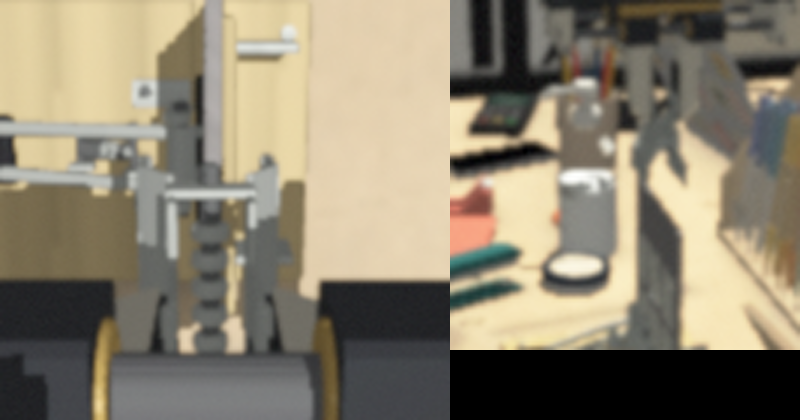

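Seen from the wrist, the board (213) lies about 1 mm to the +x side of the clip's centre (208); I nudge and lower.

```bash
python3 -m creep '0.001 0 0 0 0 0 0;0 0 -0.01 0 0 0 0;0 0 -0.01 0 0 0 0;0 0 -0.008 0 0 0 0;0 0 -0.006 0 0 0 0;0 0 -0.006 0 0 0 0;0 0 -0.004 0 0 0 0;0 0 0 0 0 0 0'; python3 -m creep '0 0 0 0 0 0 0;0 0 0 0 0 0 0;0 0 0 0 0 0 0'
python3 - <<'E'
from h import *
snap('wrist','w7');snap('side','d7');snap('scene','s7');crop('w7',190,120,340,260,3,'a');crop('d7',220,110,290,180,5,'b');crop('s7',205,130,275,165,5,'c')
m=np.zeros((525,800,3),np.uint8);m[:420,:450]=cv2.imread('pics/a.png');m[:350,450:]=cv2.imread('pics/b.png');m[350:,450:]=cv2.imread('pics/c.png');cv2.imwrite('pics/w7c.png',m)
E
```

```text
time: 10.03
tool_pos: [570.7, 313.7, 244.9]
tcp_rot: [-3.14, 0.001, 1.553]
contact_force: [-0.0, -0.5, -1.0]
grip_width: 18.4
finger_force: 29.8
time: 10.28
tool_pos: [571.2, 313.9, 246.8]
tcp_rot: [3.141, -0.0, 1.553]
contact_force: [-0.1, -0.0, 0.3]
grip_width: 18.4
finger_force: 29.8
```

View pics/w7c.png

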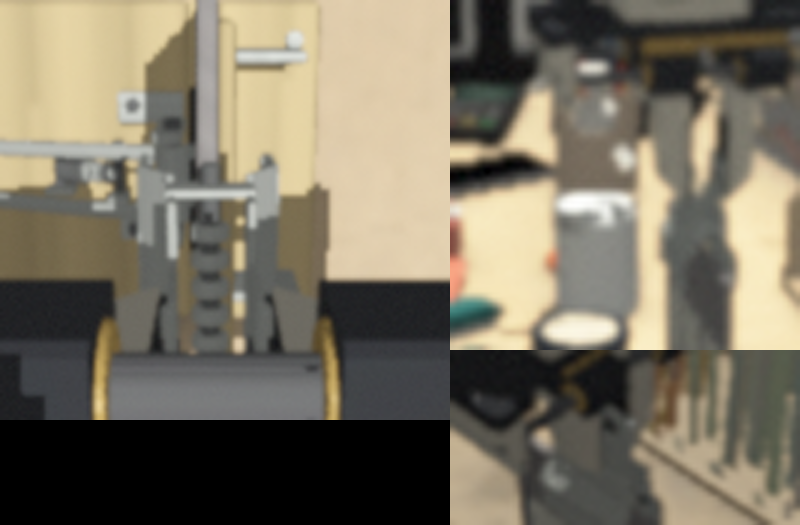

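```bash
python3 -m creep '0 0 -0.002 0 0 0 0;0 0 0 0 0 0 0;0 0 0 0 0 0 0;0 0 0 0 0 0 0;0 0 0 0 0 0 0' && python3 -c "
from plant import order;print(order.close_job())"
```

```text
time: 10.85
tool_pos: [571.0, 313.8, 244.3]
tcp_rot: [3.141, -0.0, 1.553]
contact_force: [-0.8, 0.3, -0.6]
grip_width: 18.1
finger_force: 29.8
the job is handed in; nothing more can be done
None
```

I've handed the job in: the lever is down and staying down by itself, and the gripper holds the wide clip squeezed fully open astride the middle of the board's top edge. The edge is about 15 mm inside the jaws, reckoned from the heights you gave, and no contact force shows; the other things were left alone.

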